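# Set the snap ring on the board holder's axle stub

## Task

Take the circlip pliers, which stand loaded with a snap ring in the blue stand, by their red handles, squeeze them home so that the ring opens, and draw them out of the open side of the fork. Slide the opened ring level down over the end of the board holder's axle stub until it is level with the groove, just above the hub's flat top. Finish there still holding the pliers squeezed, with the ring held wide open around the groove and not pinching the stub; leave everything else on the bench alone.

Things in the scene. Friction and masses are not known exactly. Their poses are not given: they have to be found in the camera images.
- pliers: circlip pliers (squeezing the handles spreads the tips), 150 mm long, 160 g, standing upright tips down in the stand. Origin at the rivet; frame of the left lever: z up to the handles, y across towards the left handle, x through their 14 mm thickness. Joint body 36 mm wide in y, resting on the stand's fork 8 mm below the rivet; tips end 50.7 mm below the rivet
- jaw (a joint): opening of the pliers: 0 relaxed, 0.266 rad when the handles are squeezed home against the built-in stop, which bears any grip of 20 to 120 N (each lever turns half of it). Return spring and ring resist with 7 to 12 N in all at the handles
- handle_left (a point): outer face of the left (+y) red handle, 72 mm above the rivet. Handles: 13 mm wide in x, 8 mm thick, from 40 to 98 mm above the rivet, in a V: over the outer faces 60 mm wide here and 66 mm at the top; squeezed home they are parallel, 40 mm over the outer faces
- handle_right (a point): outer face of the right (-y) red handle, 72 mm above the rivet
- tip_left (a point): lower end of the left tip pin, 3.6 mm thick, through the ring's left eye and standing out 1.2 mm below the ring; a shoulder on the tip sits just above the ring's upper face
- tip_right (a point): lower end of the right tip pin, likewise
- ring: steel snap ring, 3 mm thick, 24 g, about 45 mm across, lying level, the pliers' tips in the 5 mm eyes of its two lugs from the start. Origin on the underside at the middle of the back, opposite the gap; x from back to gap, y to the left eye, z up; the frame is that of the left half. Once spread, spring force and friction keep it on the tips
- ring_right (a joint): opening of the ring between its two sprung halves: 0 relaxed (too narrow for the stub), 0.23 to 0.26 rad when the pliers are squeezed home (inside then at least 33 mm across, about 1.5 to 2 mm clear of the 30 mm stub all round)
- ring_back (a point): middle of the ring's back at half thickness. The centre of the spread ring lies 19.3 mm from here towards the middle between the two eyes
- ring_mid (a point): centre of the spread ring at half thickness
- ring_eye_left (a point): centre of the left eye at half thickness (41.7 mm ahead of the back; 7.4 mm left of the middle line when relaxed, 12.5 mm when spread)
- ring_eye_right (a point): centre of the right eye, likewise
- stand: fixed blue stand, base 110 x 96 x 8 mm, origin on the table under the pliers. Rubber pad (top at 22 mm) under the ring's back; steel fork (top 63.5, underside 58.5 mm, slot 28 mm) under the pliers' joint, open towards the stand's -x, where the ring's back points. The ring cannot pass up between the prongs: lift 5 to 15 mm, draw 45 mm or more to -x, then lift away
- holder: fixed swivel board holder: grey round base 140 mm across, aluminium hub 64 mm across with a flat top 48 mm above the table, the steel axle stub rising from its middle; arms with a clamped green board reach to its +x, below 62 mm high, board jaws from 70 mm off the stub. Origin on the table under the stub's axis
- groove (a point): on the stub's axis at mid height of its groove, 2.8 mm above the hub's flat top; z up. The groove is 4 mm wide. The stub is 30 mm in diameter; its chamfered end is 15.7 mm above this point. With the tip pins standing on the hub's flat top the ring is level with the groove
- screwdriver: loose screwdriver, 170 mm long; not to be moved
- spare_board: loose green circuit board, 100 x 130 mm, 16 mm high; not to be moved
- solder_reel: loose blue and silver solder reel standing on end, 60 mm across, 46 mm high; not to be moved
- flux_bottle: loose white flux bottle with a yellow cap, 44 mm across, 100 mm high; not to be moved
- pen: loose blue pen, 140 mm long; not to be moved
- parts_tray: loose black parts tray, 100 x 75 x 25 mm; not to be moved
- tweezers: loose steel tweezers, 120 mm long; not to be moved

How it is judged:
By the outcome, as a careful person would: the job done as asked, in the order asked, and still so for the second after the job is handed in, while the arm keeps its last pose, push and grip.
It also fails if it takes over 45 s, if anything falls off the work surface, if the arm or the gripper's body presses on something with over 40 N, if the wrist force passes 120 N, or if a joint passes its speed limit or range.

## Robot

A 7-joint arm with a two-finger parallel gripper is mounted at the origin on the work surface. World frame = base frame: x ahead of the robot, y to its left, z up, the work surface at z = 0. Lengths are in m, angles in rad, forces in N, time in s.
With the tool pointing down it reaches from about 0.425 to 0.925 m from the base axis. Payload 6.8 kg.
Tool frame: the origin (TCP) lies on the front face of the gripper's body, between the roots of the fingers; the fingertips stand 73 mm ahead of it and the grasp point (between the pads) lies r.pinch_z ahead of it (r.pinch_z is the distance from the TCP to the grasp point, in m); z points along the fingers, y is the direction in which the jaws open and shut (so a half turn about z gives the same grasp; the last joint's range is limited). The gripper opens to 85 mm and grips with 20 to 120 N. Pads are 22 mm wide; open, the fingers measure 114 mm over their backs; the gripper's body (76 mm by 85 mm) begins 54 mm behind the grasp point. The pads swing forward as they close: fully open they stand 13 mm farther back than shut.
Start: joints at [-1.241, 0.477, 0.022, 1.555, -0.011, 1.109, -0.083], TCP at [0.286, 0.611, 0.304] pointing down, gripper open.
Joint ranges: [-2.96, 2.96], [-0.34, 2.1], [-1.41, 1.46], [0.24, 2.44], [-1.37, 4.51], [0.17, 1.92], [-2.96, 2.96]. Speed limits (rad/s): [2.39, 2.39, 3.14, 3.14, 3.14, 3.14, 3.14].

## Interface

Orientations are given as a rotation vector (axis times angle).
In Python, from bench import readout, grab_frame, r, search_frame, masks_of, tip_of gives the robot as it stands.
- The arm moves only by the tool step_arm, never from a script. Its argument "commands" is a list of rows, each a list of 7 numbers: the shift along the tool's x, y, z as a fraction of full scale, then the turn, a rotation vector about the tool's x, y, z as a fraction of full scale, then the gripper's target within -1 to 1 (shut at 1, half-way at 0, fully open at -1). In form: [[tx, ty, tz, ax, ay, az, hand], ...]. A call has exactly 10 rows; each row is the pose to reach, as a shift and turn from the pose measured when the call began, along the tool's axes at that moment, turning the shorter way round; what a row does not reach only later rows make up. Full scale, the value 1, is 500 mm for a shift and 360 degrees for a turn. A row lasts 1/8 s, in which the tool goes at most 62.5 mm and 10.7 degrees, less where a joint would pass 70% of its speed; a pose out of reach is approached as far as the arm can. A call with a number of a shift or a turn outside -1 to 1 is refused whole. A call with a gripper value outside its range is refused whole. The fingers move at their own pace and stop on an object; "newtons" is the grip in N (left out, the last holds). Time passes only in rows, so rows that repeat a pose let the fingers close, or fill a call up. It gives the time, the measured TCP pose, the force and the opening at its end, in the units of the state.
- readout.get_obs(): the state, without advancing time (a new reading comes with each control period).
- grab_frame(name): name is "scene" or "side" or "wrist"; returns a dict with "img" (480x640x3 uint8, red, green, blue), "K" (3x3 intrinsics, pixels), "D" ([k1, k2, p1, p2, k3] as OpenCV has them; the pictures are not rectified), "world_to_cam" (4x4, takes a point from world to camera coordinates). Camera axes: x right, y down, z forward; pixel columns grow to the right and rows downward; lengths in m; the calibration is good to about 2 mm. A picture is of the moment at which its call begins. There is no depth.
- r.hand_in(): hands the job in, once; it reports no verdict.
Trained networks look in a picture, given as the dict that the camera call returned (one of the last four; its "shot" number tells which), for a name from the list of things; names that differ only in an ending like _2 or _b are one class to them, and where a whole thing is asked for, a point or a joint stands for the part that bears it (a point fixed in the world has none). Each returns a list of dicts, best first, with "p" (0 to 1); they miss things now and then, are a little off and sometimes report something else, mostly with a low value. They report only what shows in the picture. A call takes as long as a camera call.
- search_frame(thing, picture): "extent" ([centre column, centre row, width, height] in pixels, round what is visible of it).
- masks_of(thing, picture): "pixels" (480x640 bool, what is visible of it) and "extent" ([centre column, centre row, width, height] in pixels, round what is visible of it).
- tip_of(thing, picture): "point" ([column, row] in pixels: a listed point, or the origin of a listed thing).
The state is a dict: "clock": time; "joints": joint angles; "qvel": joint speeds; "tau": joint torques, N m; "tcp_pos": TCP position; "orientation": TCP orientation; "contact_force": force on the tool from outside, world axes, zero at the start; "moment": the same for the moment, N m; "grip_width": finger opening in m.
Only numpy, scipy, OpenCV 4.12 (cv2) and the standard library are available. Lean on these libraries where they do the work, as an engineer would, in place of code of your own. Each camera call takes 0.05 s, during which the arm holds its last target. There are 200 camera calls.

## Working session

There is one attempt and no reset: what is moved stays moved. The work goes in short steps, Python scripts to look and compute and a tool call to move; the robot and the scene stay as the last step left them, time stands still between calls to the robot, and variables do not carry over. Pictures are saved under pics/ and viewed, about 8 in all and at most 12, crops included, and the job is handed in when it is done.

Besides the shell and the picture viewer there is one more tool, called after "Request:" as name([rows], argument=value, ...), one row to a line, values as JSON. step_arm: Moves the arm, as the interface text tells. Its arguments: {"type":"object","properties":{"commands":{"type":"array"},"newtons":{"type":"number"}},"required":["commands"]}

```bash
mkdir -p pics; ls
cat > h.py <<'E'
import numpy as np, cv2
from scipy.spatial.transform import Rotation as R
from bench import readout, grab_frame, r, search_frame, masks_of, tip_of
def ray(f,p):
    u=cv2.undistortPoints(np.array([[p]],float),np.array(f["K"]),np.array(f["D"]))[0,0]
    T=np.array(f["world_to_cam"]);Rt=T[:3,:3].T
    d=Rt@np.array([u[0],u[1],1]);return -Rt@T[:3,3],d/np.linalg.norm(d)
def tri(obs):
    A=np.zeros((3,3));b=np.zeros(3);L=[ray(f,p) for f,p in obs]
    for c,d in L:
        M=np.eye(3)-np.outer(d,d);A+=M;b+=M@c
    x=np.linalg.solve(A,b);return x,max(np.linalg.norm((np.eye(3)-np.outer(d,d))@(x-c)) for c,d in L)
def proj(f,X):
    T=np.array(f["world_to_cam"]);return cv2.projectPoints(np.array([X],float),cv2.Rodrigues(T[:3,:3])[0],T[:3,3],np.array(f["K"]),np.array(f["D"]))[0][0,0]
def save(f,n,crop=None,s=1):
    im=cv2.cvtColor(f["img"],cv2.COLOR_RGB2BGR)
    if crop: x0,y0,x1,y1=crop; im=im[y0:y1,x0:x1]
    cv2.imwrite("pics/"+n,cv2.resize(im,None,fx=s,fy=s,interpolation=cv2.INTER_CUBIC))
E
python3 - <<'E'
from h import *
o=readout.get_obs();print({k:np.round(v,3) for k,v in o.items()},r.pinch_z)
a=grab_frame("scene");b=grab_frame("side")
im=np.hstack([a["img"],b["img"]])
save({"img":im},"a.png",None,0.62)
for n in ["pliers","handle_left","handle_right","tip_left","tip_right","ring_back","ring_mid","ring_eye_left","ring_eye_right","stand","holder","groove"]:
    A=tip_of(n,a)[:1];B=tip_of(n,b)[:1]
    s=[(np.round(x["point"]),round(x["p"],2)) for x in A+B]
    print(n,s,*( [np.round(tri([(a,A[0]["point"]),(b,B[0]["point"])])[0],4),np.round(tri([(a,A[0]["point"]),(b,B[0]["point"])])[1],4)] if A and B else []))
E
```

```text
pics
{'clock': np.float64(0.0), 'joints': array([-1.241,  0.478,  0.022,  1.556, -0.012,  1.109, -0.083]), 'qvel': array([-0.002,  0.001,  0.002, -0.001, -0.001,  0.   ,  0.001]), 'tau': array([ 0.0000e+00, -5.9647e+01,  1.6080e+00, -2.8119e+01,  1.3000e-02,
        1.0000e-02,  0.0000e+00]), 'tcp_pos': array([0.286, 0.611, 0.303]), 'orientation': array([-6.820e-01, -3.066e+00,  3.000e-03]), 'contact_force': array([ 0.317, -0.169,  0.875]), 'moment': array([-0.007,  0.004,  0.031]), 'grip_width': np.float64(0.085)} 0.0539
pliers [(array([258., 283.]), 0.65), (array([349., 196.]), 0.75)] [ 0.4991 -0.188   0.0817] 0.0003
handle_left [(array([269., 259.]), 0.66), (array([345., 183.]), 0.94)] [ 0.5071 -0.1572  0.1424] 0.0022
handle_right [(array([243., 273.]), 0.61), (array([352., 167.]), 0.61)] [ 0.4968 -0.2172  0.1396] 0.0024
tip_left [(array([267., 298.]), 0.9), (array([348., 220.]), 0.78)] [ 0.5002 -0.1734  0.0195] 0.0034
tip_right [(array([400., 190.]), 0.58)]
ring_back [(array([249., 288.]), 0.56), (array([363., 216.]), 0.39)] [ 0.4629 -0.1844  0.0326] 0.003
ring_mid [(array([254., 415.]), 0.72), (array([350., 164.]), 0.66)] [ 0.588  -0.3917 -0.0361] 0.0692
ring_eye_left [(array([267., 295.]), 0.44), (array([346., 215.]), 0.48)] [ 0.5038 -0.1742  0.0337] 0.0026
ring_eye_right [(array([266., 309.]), 0.6), (array([348., 197.]), 0.7)] [ 0.5197 -0.2125  0.0431] 0.0179
stand [(array([265., 308.]), 0.64), (array([347., 223.]), 0.82)] [ 0.503  -0.1856 -0.0051] 0.0036
holder [(array([358., 232.]), 0.65), (array([311., 352.]), 0.65)] [ 0.5183  0.1568 -0.0051] 0.0007
groove [(array([359., 215.]), 0.62), (array([312., 337.]), 0.7)] [0.5148 0.1596 0.0527] 0.0011
```

View pics/a.png

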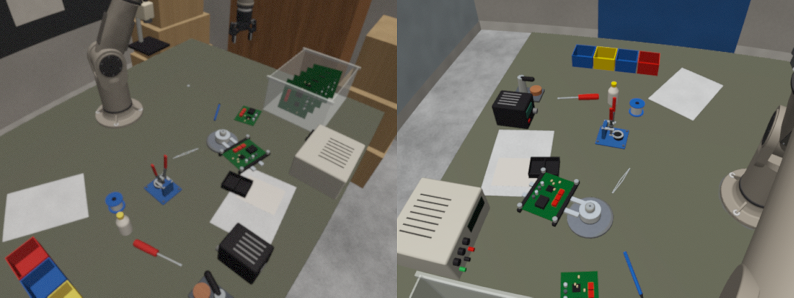

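```bash
cat >> h.py <<'E'
def down(yaw): # tool y axis at yaw+90deg in world, z down
    y=np.array([-np.sin(yaw),np.cos(yaw),0]);z=np.array([0,0,-1.]);return R.from_matrix(np.c_[np.cross(y,z),y,z])
def go(p,Rt):
    o=readout.get_obs();R0=R.from_rotvec(o["orientation"])
    t=R0.inv().apply(np.array(p)-o["tcp_pos"])/0.5;w=(R0.inv()*Rt).as_rotvec()/(2*np.pi)
    print("row",np.round(t,4),np.round(w,4),"mm",np.linalg.norm(t)*500,"deg",np.linalg.norm(w)*360)
E
python3 - <<'E'
from h import *
o=readout.get_obs();print(R.from_rotvec(o["orientation"]).as_matrix().round(3))
f=grab_frame("wrist");T=np.linalg.inv(f["world_to_cam"]);R0=R.from_rotvec(o["orientation"])
print("cam in tool",R0.inv().apply(T[:3,3]-o["tcp_pos"]).round(3),R0.inv().apply(T[:3,2]).round(3))
for yaw in (-9.7,170.3):
    for p in [(.47,-.18,.33),(.5,-.188,.33)]: go(p,down(np.radians(yaw)))
E
```

```text
[[-0.906  0.424 -0.   ]
 [ 0.424  0.906 -0.   ]
 [ 0.    -0.    -1.   ]]
cam in tool [ 0.076  0.    -0.07 ] [-0.298  0.     0.955]
row [-1.004  -1.2776 -0.0523] [ 0.     -0.     -0.0427] mm 812.8508944284611 deg 15.386733980941353
row [-1.0651 -1.2666 -0.0523] [ 0.     -0.     -0.0427] mm 827.8776003991478 deg 15.386733980941353
row [-1.004  -1.2776 -0.0523] [-0.     -0.      0.4573] mm 812.8508944284611 deg 164.61326615471793
row [-1.0651 -1.2666 -0.0523] [-0.     -0.      0.4573] mm 827.8776003991478 deg 164.61326615471793
```

Request:
step_arm([
  [-0.53, -0.633, -0.026, 0, 0, -0.0427, -1],
  [-0.53, -0.633, -0.026, 0, 0, -0.0427, -1],
  [-0.53, -0.633, -0.026, 0, 0, -0.0427, -1],
  [-0.53, -0.633, -0.026, 0, 0, -0.0427, -1],
  [-0.53, -0.633, -0.026, 0, 0, -0.0427, -1],
  [-0.53, -0.633, -0.026, 0, 0, -0.0427, -1],
  [-0.53, -0.633, -0.026, 0, 0, -0.0427, -1],
  [-0.53, -0.633, -0.026, 0, 0, -0.0427, -1],
  [-0.53, -0.633, -0.026, 0, 0, -0.0427, -1],
  [-0.53, -0.633, -0.026, 0, 0, -0.0427, -1],
])

```text
clock: 2.6
tcp_pos: [0.3916, 0.2137, 0.3169]
orientation: [-0.262, -3.131, -0.0]
contact_force: [-1.2, -0.2, -0.3]
grip_width: 0.0853
```

Run:
```python
from h import *
f=grab_frame("wrist")
for n in ["groove","holder"]: print(n,[(x["point"],x["p"]) for x in tip_of(n,f)[:2]])
go((.45,-.18,.33),down(np.radians(-9.7)))
```

```text
groove [([292.3, 342.0], 0.67)]
holder [([292.1, 318.8], 0.8)]
row [-0.2462 -0.756  -0.0264] [-0.     -0.      0.0003] mm 397.7805566590588 deg 0.09244506268391244
```

Request:
step_arm([
  [-0.246, -0.756, -0.026, 0, 0, 0, -1],
  [-0.246, -0.756, -0.026, 0, 0, 0, -1],
  [-0.246, -0.756, -0.026, 0, 0, 0, -1],
  [-0.246, -0.756, -0.026, 0, 0, 0, -1],
  [-0.246, -0.756, -0.026, 0, 0, 0, -1],
  [-0.246, -0.756, -0.026, 0, 0, 0, -1],
  [-0.246, -0.756, -0.026, 0, 0, 0, -1],
  [-0.246, -0.756, -0.026, 0, 0, 0, -1],
  [-0.246, -0.756, -0.026, 0, 0, 0, -1],
  [-0.246, -0.756, -0.026, 0, 0, 0, -1],
])

```text
clock: 4.0
tcp_pos: [0.45, -0.1784, 0.3297]
orientation: [-0.259, -3.13, -0.001]
contact_force: [-0.7, -0.5, 0.2]
grip_width: 0.0852
```

Run:
```python
from h import *
import pickle
f=grab_frame("wrist");save(f,"b.png")
d={}
for n in ["handle_left","handle_right","pliers","tip_left","tip_right","ring_back","ring_eye_left","stand"]:
    A=tip_of(n,f)[:1]; 
    if A:
        d[n]=A[0]["point"]; z={"h":.1435,"p":.0715,"t":.0208,"r":.0235,"s":0}[n[0]]
        c,v=ray(f,d[n]);print(n,d[n],round(A[0]["p"],2),(c+v*(z-c[2])/v[2]).round(4))
pickle.dump(({k:f[k] for k in("K","D","world_to_cam")},d),open("w1.pkl","wb"))
go((.5,-.188,.33),down(np.radians(-9.7)))
```

```text
handle_left [364.0, 305.8] 0.81 [ 0.5053 -0.1596  0.1435]
handle_right [282.9, 315.8] 0.85 [ 0.5036 -0.2165  0.1435]
pliers [325.5, 269.9] 0.85 [ 0.5024 -0.186   0.0715]
tip_left [334.3, 252.6] 0.74 [ 0.5055 -0.1776  0.0208]
tip_right [316.7, 252.4] 0.56 [ 0.5024 -0.1945  0.0208]
ring_back [319.5, 212.7] 0.89 [ 0.463  -0.185   0.0235]
ring_eye_left [334.3, 249.5] 0.81 [ 0.5014 -0.177   0.0235]
stand [326.3, 243.7] 0.78 [ 0.5017 -0.1848  0.    ]
row [-0.1015  0.0008 -0.0003] [-0.     -0.      0.0002] mm 50.772229653792934 deg 0.08787274663160652
```

View pics/b.png

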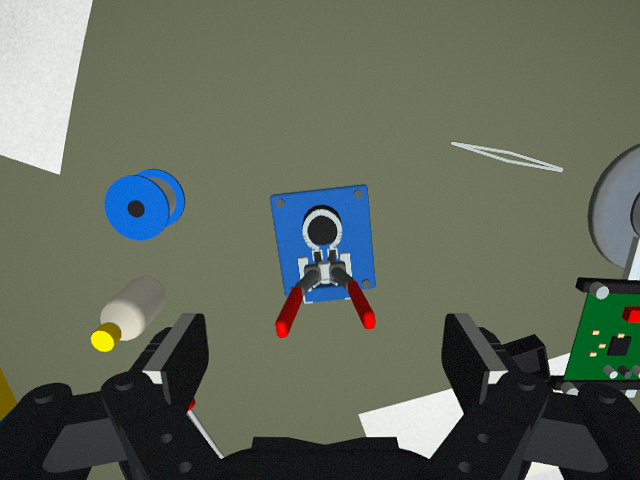

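Run:
```python
from h import *
import pickle
f,d=pickle.load(open("w1.pkl","rb"))
im=cv2.imread("pics/b.png").astype(int);m=((im[...,0]>im[...,2]+60)).astype(np.uint8);k=np.zeros_like(m);k[170:320,255:390]=m[170:320,255:390]
pts=np.argwhere(k)[:,::-1]
W=[]
for p in pts[::1]:
    c,v=ray(f,p);W.append((c+v*(.008-c[2])/v[2])[:2])
W=np.float32(W)*1000
rc=cv2.minAreaRect(W);print(rc)
go((.503,-.186,.30),down(np.radians(-3)))
```

```text
((502.43408203125, -186.75238037109375), (95.03193664550781, 118.00486755371094), 87.00465393066406)
row [-0.1068  0.0058  0.0597] [-0.     -0.     -0.0184] mm 61.231915099383386 deg 6.612563766193194
```

Request:
step_arm([
  [-0.02, 0.015, 0.14, 0, 0, -0.018, -1],
  [-0.02, 0.015, 0.14, 0, 0, -0.018, -1],
  [-0.02, 0.015, 0.14, 0, 0, -0.018, -1],
  [-0.02, 0.015, 0.14, 0, 0, -0.018, -1],
  [-0.02, 0.015, 0.14, 0, 0, -0.018, -1],
  [-0.02, 0.015, 0.14, 0, 0, -0.018, -1],
  [-0.02, 0.015, 0.14, 0, 0, -0.018, -1],
  [-0.02, 0.015, 0.14, 0, 0, -0.018, -1],
  [-0.02, 0.015, 0.14, 0, 0, -0.018, -1],
  [-0.02, 0.015, 0.14, 0, 0, -0.018, -1],
])

```text
clock: 5.7
tcp_pos: [0.461, -0.1742, 0.2598]
orientation: [-0.086, -3.14, 0.0]
contact_force: [0.1, 0.5, 0.4]
grip_width: 0.085
```

Run:
```python
from h import *
import pickle
g,d=pickle.load(open("w1.pkl","rb"))
f=grab_frame("wrist");save(f,"c.png")
P={}
for n in ["handle_left","handle_right","pliers","tip_left","tip_right","ring_back","ring_eye_left","ring_eye_right"]:
    A=tip_of(n,f)[:1]
    if A:
        p=A[0]["point"]; z={"h":.1435,"p":.0715,"t":.0208,"r":.0235,"s":0}[n[0]]
        c,v=ray(f,p);print(n,p,round(A[0]["p"],2),(c+v*(z-c[2])/v[2]).round(4), "tri",*( [a.round(4) for a in tri([(f,p),(g,d[n])])] if n in d else []))
print(readout.get_obs()["tcp_pos"])
go((.503,-.187,.26),down(np.radians(-3)))
go((.503,-.187,.198),down(np.radians(-3)))
```

```text
handle_left [363.1, 350.8] 0.73 [ 0.5051 -0.1562  0.1435] tri [ 0.5    -0.1583  0.1525] 0.0016
handle_right [250.4, 352.4] 0.62 [ 0.503  -0.2155  0.1435] tri [ 0.5072 -0.2175  0.1366] 0.0004
pliers [309.7, 290.7] 0.64 [ 0.5013 -0.1865  0.0715] tri [ 0.5087 -0.1872  0.0551] 0.0003
tip_left [319.5, 266.1] 0.71 [ 0.5029 -0.1804  0.0208] tri [ 0.5276 -0.1811 -0.044 ] 0.0015
tip_right [299.0, 267.5] 0.8 [ 0.5032 -0.197   0.0208] tri [ 0.4926 -0.1935  0.0492] 0.0011
ring_back [314.1, 219.9] 0.84 [ 0.4636 -0.1822  0.0235] tri [ 0.4454 -0.1803  0.0968] 0.0011
ring_eye_left [322.1, 265.4] 0.62 [ 0.5014 -0.1782  0.0235] tri [ 0.5025 -0.1777  0.0202] 0.0006
ring_eye_right [301.1, 269.1] 0.56 [ 0.5036 -0.1952  0.0235] tri
[ 0.46098285 -0.1741807   0.25980008]
row [-0.0853 -0.021  -0.0004] [-0.     -0.     -0.0004] mm 43.92966812674563 deg 0.1271148107045389
row [-0.0853 -0.021   0.1236] [-0.     -0.     -0.0004] mm 75.82233151503827 deg 0.1271148107045389
```

View pics/c.png

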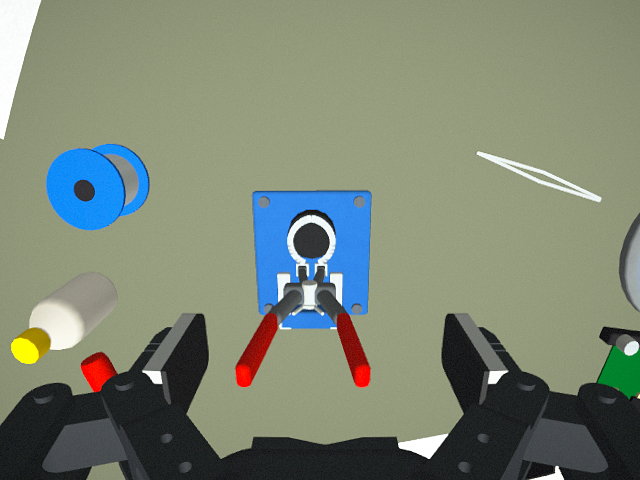

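Request:
step_arm([
  [-0.085, -0.023, 0, 0, 0, 0, -1],
  [-0.085, -0.023, 0, 0, 0, 0, -1],
  [-0.085, -0.023, 0, 0, 0, 0, -1],
  [-0.085, -0.023, 0.06, 0, 0, 0, -1],
  [-0.085, -0.023, 0.09, 0, 0, 0, -1],
  [-0.085, -0.023, 0.12, 0, 0, 0, -1],
  [-0.085, -0.023, 0.128, 0, 0, 0, -1],
  [-0.085, -0.023, 0.128, 0, 0, 0, -1],
  [-0.085, -0.023, 0.128, 0, 0, 0, -1],
  [-0.085, -0.023, 0.128, 0, 0, 0, -1],
])

```text
clock: 7.4
tcp_pos: [0.5031, -0.1881, 0.1963]
orientation: [0.086, 3.14, -0.0]
contact_force: [0.1, 0.2, 0.4]
grip_width: 0.0856
```

Run:
```python
from h import *
f=grab_frame("wrist");s=grab_frame("side");q=grab_frame("scene")
def c(f,x0,y0): return cv2.resize(f["img"][y0:y0+160,x0:x0+170],(400,376))
x,y=map(int,proj(s,(.503,-.187,.11)));u,v=map(int,proj(q,(.503,-.187,.11)))
w=cv2.resize(f["img"],(501,376))
save({"img":np.hstack([w,c(s,x-85,y-80)[:,50:350]])},"d.png")
for n in ["handle_left","handle_right"]:
    A=tip_of(n,f)[:1]
    if A:
        cc,vv=ray(f,A[0]["point"]);print(n,A[0]["point"],A[0]["p"],(cc+vv*(.1435-cc[2])/vv[2]).round(4))
```

```text
handle_left [415.8, 344.2] 0.7 [ 0.5051 -0.1565  0.1435]
handle_right [242.9, 344.5] 0.63 [ 0.5019 -0.2162  0.1435]
```

View pics/d.png

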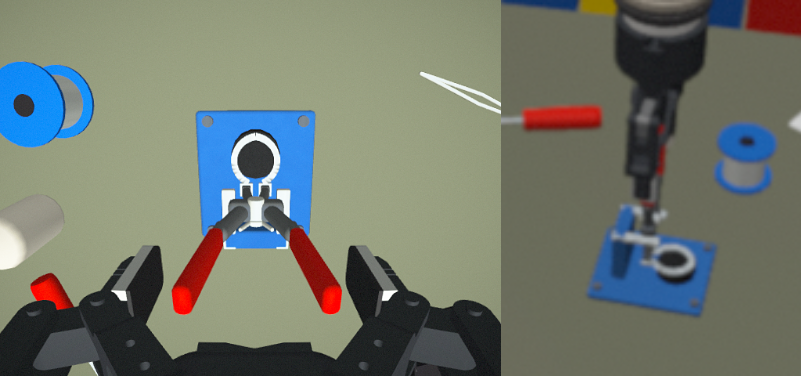

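Request:
step_arm([
  [0, 0.0036, 0, 0, 0, 0, -1],
  [0, 0.0036, 0, 0, 0, 0, -0.6],
  [0, 0.0036, 0, 0, 0, 0, 0.0],
  [0, 0.0036, 0, 0, 0, 0, 0.5],
  [0, 0.0036, 0, 0, 0, 0, 1],
  [0, 0.0036, 0, 0, 0, 0, 1],
  [0, 0.0036, 0, 0, 0, 0, 1],
  [0, 0.0036, 0, 0, 0, 0, 1],
  [0, 0.0036, 0, 0, 0, 0, 1],
  [0, 0.0036, 0, 0, 0, 0, 1],
], newtons=60)

```text
clock: 8.9
tcp_pos: [0.5064, -0.1869, 0.1991]
orientation: [0.085, 3.132, -0.002]
contact_force: [0.4, 1.9, 18.7]
grip_width: 0.0379
```

Run:
```python
from h import *
f=grab_frame("wrist");save(f,"e.png")
for n,z in [("ring_back",.0235),("ring_mid",.0235),("ring_eye_left",.0235),("ring_eye_right",.0235),("tip_left",.021),("tip_right",.021)]:
    A=tip_of(n,f)[:1]
    if A:
        cc,vv=ray(f,A[0]["point"]);print(n,A[0]["point"],A[0]["p"],(cc+vv*(z-cc[2])/vv[2]).round(4))
print(readout.get_obs()["contact_force"],readout.get_obs()["moment"])
```

```text
ring_back [319.9, 171.6] 0.64 [ 0.4654 -0.1874  0.0235]
ring_mid [328.1, 219.8] 0.67 [ 0.4954 -0.1841  0.0235]
ring_eye_left [345.4, 235.5] 0.93 [ 0.5062 -0.1738  0.0235]
ring_eye_right [302.8, 238.9] 0.57 [ 0.5069 -0.2006  0.0235]
tip_left [343.8, 234.1] 0.97 [ 0.5059 -0.1747  0.021 ]
tip_right [294.9, 233.5] 0.96 [ 0.5039 -0.2055  0.021 ]
[ 1.14943629  0.99738534 18.34102806] [ 0.11207239 -0.24046354  0.04506764]
```

View pics/e.png

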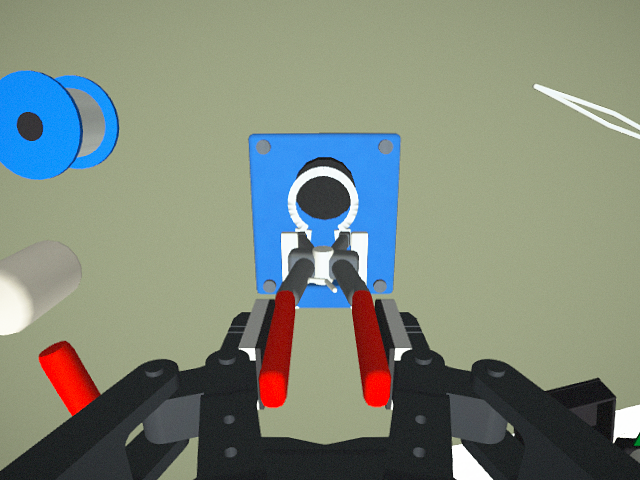

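Request:
step_arm([
  [0, 0, -0.002, 0, 0, 0, 1],
  [0, 0, -0.004, 0, 0, 0, 1],
  [0, 0, -0.007, 0, 0, 0, 1],
  [0, 0, -0.01, 0, 0, 0, 1],
  [0, 0, -0.014, 0, 0, 0, 1],
  [0, 0, -0.018, 0, 0, 0, 1],
  [0, 0, -0.02, 0, 0, 0, 1],
  [0, 0, -0.02, 0, 0, 0, 1],
  [0, 0, -0.02, 0, 0, 0, 1],
  [0, 0, -0.02, 0, 0, 0, 1],
])

```text
clock: 10.5
tcp_pos: [0.5062, -0.1869, 0.209]
orientation: [0.085, 3.132, -0.002]
contact_force: [-0.2, -0.0, -1.2]
grip_width: 0.0373
```

Run:
```python
from h import *
f=grab_frame("wrist");s=grab_frame("side")
x,y=map(int,proj(s,(.503,-.187,.09)))
c=cv2.resize(s["img"][y-60:y+60,x-60:x+60],(376,376),interpolation=cv2.INTER_CUBIC)
save({"img":np.hstack([cv2.resize(f["img"][100:480,120:520],(396,376)),c])},"f.png")
for n,z in [("ring_back",.0335),("ring_mid",.0335),("ring_eye_left",.0335),("ring_eye_right",.0335),("tip_left",.031),("tip_right",.031)]:
    A=tip_of(n,f)[:1];B=tip_of(n,s)[:1]
    if A:
        cc,vv=ray(f,A[0]["point"]);print(n,A[0]["point"],A[0]["p"],(cc+vv*(z-cc[2])/vv[2]).round(4))
        if B: print(B[0]["p"],tri([(f,A[0]["point"]),(s,B[0]["point"])]))
o=readout.get_obs();print(o["contact_force"],o["moment"],R.from_rotvec(o["orientation"]).as_matrix().round(4)[2],o["tcp_pos"],o["grip_width"])
go(o["tcp_pos"],down(np.radians(-3)))
```

```text
ring_back [322.0, 174.0] 0.58 [ 0.4668 -0.1862  0.0335]
0.52 (array([ 0.46542614, -0.18609122,  0.04182034]), np.float64(8.638108622988354e-05))
ring_eye_left [345.4, 234.2] 0.83 [ 0.5051 -0.1737  0.0335]
0.59 (array([ 0.50653485, -0.17380946,  0.03198942]), np.float64(0.0009034883104211127))
ring_eye_right [302.7, 239.1] 0.65 [ 0.5069 -0.2006  0.0335]
0.6 (array([ 0.50697942, -0.20058576,  0.03764178]), np.float64(0.0013272057131674295))
tip_left [343.4, 234.9] 0.84 [ 0.5063 -0.1749  0.031 ]
0.73 (array([ 0.49654852, -0.17798114,  0.09008227]), np.float64(0.008138997471354858))
tip_right [297.8, 235.7] 0.67 [ 0.5053 -0.2037  0.031 ]
0.66 (array([ 0.70988956, -0.23370261, -0.32941748]), np.float64(0.09130647602893352))
[-0.88465999  0.50759203 -1.80689599] [ 0.0035533  -0.01048211  0.01454514] [-8.5e-03 -8.0e-04 -1.0e+00] [ 0.50627721 -0.18688932  0.20907161] 0.03736095040623311
row [0. 0. 0.] [-0.0001  0.0013 -0.0003] mm 0.0 deg 0.4971001419875782
```

View pics/f.png

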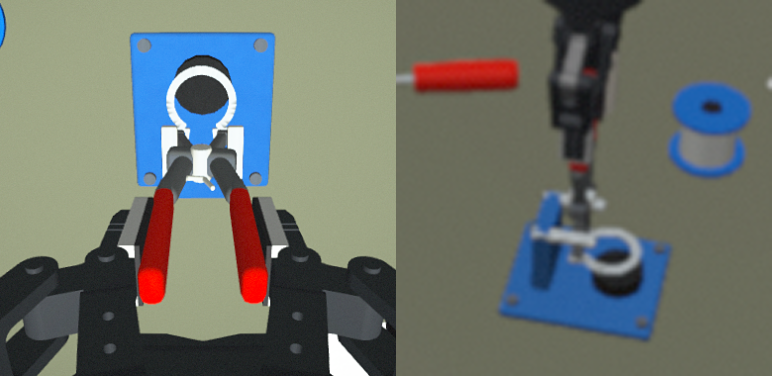

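Request:
step_arm([
  [0.01, 0, 0, 0, 0, 0, 1],
  [0.03, 0, 0, 0, 0, 0, 1],
  [0.055, 0, 0, 0, 0, 0, 1],
  [0.08, 0, 0, 0, 0, 0, 1],
  [0.105, 0, 0, 0, 0, 0, 1],
  [0.13, 0, 0, 0, 0, 0, 1],
  [0.13, 0, 0, 0, 0, 0, 1],
  [0.13, 0, -0.04, 0, 0, 0, 1],
  [0.13, 0, -0.1, 0, 0, 0, 1],
  [0.13, 0, -0.14, 0, 0, 0, 1],
])

```text
clock: 12.45
tcp_pos: [0.4415, -0.1834, 0.2798]
orientation: [0.084, 3.13, -0.002]
contact_force: [-0.0, 0.7, -2.0]
grip_width: 0.0374
```

Run:
```python
from h import *
o=readout.get_obs();print(o["contact_force"],o["tcp_pos"],o["grip_width"])
f=grab_frame("wrist");save(f,"g.png",(120,60,520,360),1.5)
for n in ["ring_back","ring_mid","ring_eye_left","ring_eye_right","tip_left","tip_right"]:
    A=tip_of(n,f)[:1]
    if A:print(n,A[0]["point"],A[0]["p"])
# expected ring in tool frame: eyes 72+~54 ...
q=R.from_rotvec(o["orientation"]);go((.46,.16,.28),q)
```

```text
[-0.00556057  0.69080593 -2.00888078] [ 0.44152235 -0.18342817  0.27984824] 0.03741855526860831
ring_back [323.7, 173.9] 0.98
ring_mid [297.3, 234.1] 0.61
ring_eye_left [345.5, 234.0] 0.83
ring_eye_right [301.9, 238.6] 0.92
tip_left [345.4, 235.9] 0.58
tip_right [301.3, 234.6] 0.79
row [-0.0023  0.6872 -0.0055] [ 0.0001 -0.0006 -0.    ] mm 343.6148107604475 deg 0.2039571116123489
```

View pics/g.png

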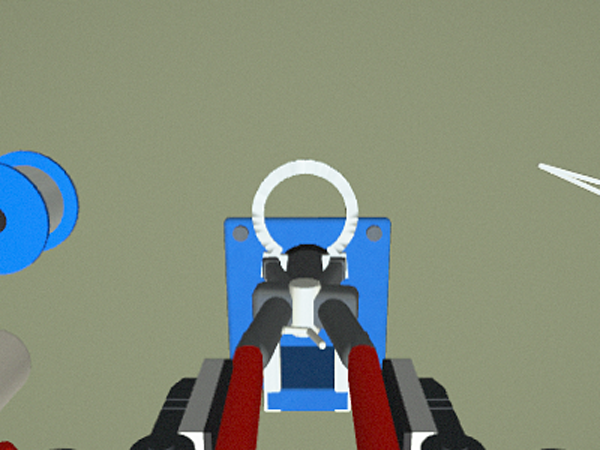

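Request:
step_arm([
  [-0.005, 0.04, 0, 0, 0, 0, 1],
  [-0.01, 0.12, 0, 0, 0, 0, 1],
  [-0.015, 0.22, 0, 0, 0, 0, 1],
  [-0.02, 0.32, 0, 0, 0, 0, 1],
  [-0.02, 0.42, 0, 0, 0, 0, 1],
  [-0.02, 0.52, 0, 0, 0, 0, 1],
  [-0.02, 0.6, 0, 0, 0, 0, 1],
  [-0.022, 0.65, 0, 0, 0, 0, 1],
  [-0.022, 0.68, 0, 0, 0, 0, 1],
  [-0.022, 0.687, 0, 0, 0, 0, 1],
])

```text
clock: 14.05
tcp_pos: [0.4697, 0.1596, 0.2767]
orientation: [0.083, 3.135, -0.003]
contact_force: [-0.1, -0.2, -1.9]
grip_width: 0.0376
```

Run:
```python
from h import *
import pickle
o=readout.get_obs();print(o["contact_force"],o["tcp_pos"],o["grip_width"])
f=grab_frame("wrist");a=grab_frame("scene");b=grab_frame("side");save(f,"hh.png",(80,60,560,420),1.5)
obs={}
for nm,F in(("w",f),("a",a),("b",b)):
  for n in ["groove","holder","ring_mid","ring_back","ring_eye_left","ring_eye_right"]:
    A=tip_of(n,F)[:1]
    if A: obs.setdefault(n,[]).append((F,A[0]["point"])); print(nm,n,A[0]["point"],A[0]["p"])
for n,l in obs.items():
    if len(l)>1: print(n,[x.round(4) for x in tri(l)])
for n,z in [("groove",.0508),("ring_back",.1044),("ring_eye_left",.1044),("ring_eye_right",.1044)]:
    for F,p in obs.get(n,[])[:1]:
        c,v=ray(F,p);print(n,(c+v*(z-c[2])/v[2]).round(4))
pickle.dump(({k:f[k] for k in("K","D","world_to_cam","img")},o),open("w2.pkl","wb"))
print(R.from_rotvec(o["orientation"]).as_matrix().round(4))
```

```text
[-0.06824782 -0.18763548 -1.89333099] [0.46968513 0.15964168 0.27670606] 0.03761431808611145
w groove [329.1, 276.0] 0.59
w holder [321.7, 254.6] 0.61
w ring_back [324.2, 173.1] 0.62
w ring_eye_left [343.6, 233.5] 0.62
a groove [348.6, 187.3] 0.64
a holder [356.3, 229.8] 0.73
a ring_mid [337.3, 187.7] 0.53
a ring_back [330.0, 186.1] 0.51
a ring_eye_left [346.8, 188.7] 0.41
a ring_eye_right [342.7, 193.4] 0.55
b groove [312.2, 335.4] 0.71
b holder [313.9, 350.2] 0.87
b ring_mid [337.2, 328.6] 0.55
b ring_back [363.1, 328.8] 0.44
b ring_eye_left [339.4, 329.1] 0.59
b ring_eye_right [340.1, 316.2] 0.48
groove [array([0.491 , 0.1716, 0.1117]), np.float64(0.0249)]
holder [array([0.5144, 0.1546, 0.0007]), np.float64(0.0021)]
ring_back [array([0.4251, 0.1582, 0.1034]), np.float64(0.0058)]
ring_eye_left [array([0.4652, 0.1703, 0.1083]), np.float64(0.0011)]
ring_mid [array([0.4573, 0.1606, 0.1073]), np.float64(0.0138)]
ring_eye_right [array([0.4689, 0.1453, 0.1099]), np.float64(0.0012)]
groove [0.5167 0.1605 0.0508]
ring_back [0.4288 0.1615 0.1044]
ring_eye_left [0.4666 0.1715 0.1044]
ring_eye_right [0.4662 0.151  0.1044]
[[-0.9986  0.0532  0.0056]
 [ 0.0532  0.9986 -0.0019]
 [-0.0057 -0.0016 -1.    ]]
```

View pics/hh.png

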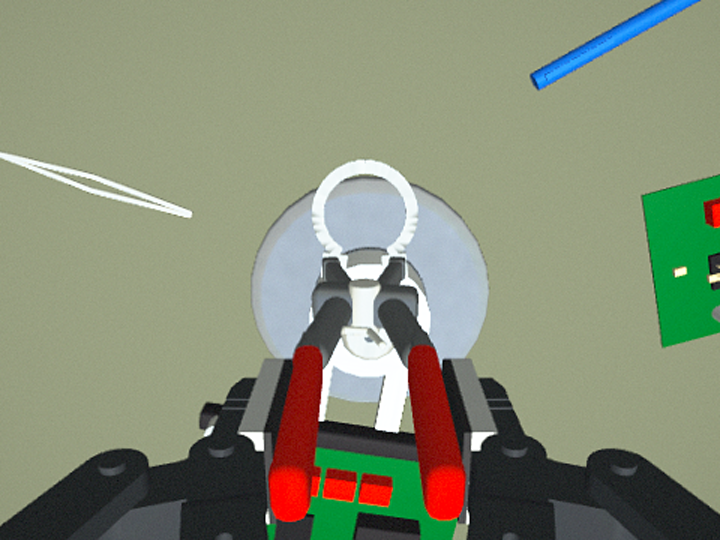

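Run:
```python
from h import *
import pickle
f,o=pickle.load(open("w2.pkl","rb"))
im=f["img"].astype(int);print(im[60+int(215/1.5),80+int(np.array(365)/1.5)],im[60+int(170/1.5),80+243],im[60+195,80+200],im[60+20,300])
white=(im.min(2)>205).astype(np.uint8)
# ring inner boundary: from centre, march outward until white, angles excluding gap
cx,cy=80+365/1.5,60+210/1.5
def fit(z,mask_fn,rmin,rmax,angs,c0):
    P=[]
    for t in angs:
        for q in np.arange(rmin,rmax,.25):
            x,y=c0[0]+q*np.cos(t),c0[1]+q*np.sin(t)
            if mask_fn(int(round(y)),int(round(x))):
                c,v=ray(f,(x,y));P.append((c+v*(z-c[2])/v[2])[:2]);break
    P=np.array(P);A=np.c_[2*P,np.ones(len(P))]
    for _ in range(4):
        s=np.linalg.lstsq(A,(A[:,:2]**2).sum(1)/4,rcond=None)[0];rr=np.sqrt(s[2]+s[0]**2+s[1]**2)
        e=np.abs(np.hypot(*(A[:,:2]/2-s[:2]).T)-rr);A=A[e<max(.0006,2*np.median(e))]
    return s[:2].round(4),rr.round(4),len(A),np.median(e).round(5)
angs=np.radians(np.arange(150,391,3))
print("ring inner z top",fit(.106,lambda y,x:white[y,x],15,60,angs,(cx,cy)))
# outer: march inward
print("ring outer",fit(.106,lambda y,x:white[y,x]==0,30.,60,angs,(cx,cy)))
# base disc outer edge: blue-grey vs brown: B-G
bg=lambda y,x: im[y,x,2]-im[y,x,0]<0
for z in(.006,.01,.015): print("base",z,fit(z,bg,60,110,np.radians(list(range(100,200,3))+list(range(-20,60,3))),(80+370/1.5,60+290/1.5)))
```

```text
[173 189 204] [247 252 251] [172 190 202] [152 159 128]
ring inner z top (array([0.4462, 0.1598]), np.float64(0.0165), 81, np.float64(0.00013))
ring outer (array([0.4458, 0.1598]), np.float64(0.0212), 72, np.float64(0.00015))
base 0.006 (array([0.5174, 0.1583]), np.float64(0.0701), 36, np.float64(0.00015))
base 0.01 (array([0.5159, 0.1584]), np.float64(0.0692), 36, np.float64(0.00015))
base 0.015 (array([0.5141, 0.1585]), np.float64(0.0682), 36, np.float64(0.00015))
```

Run:
```python
from h import *
o=readout.get_obs();go((.5405,.158,.2585),down(np.radians(-3)))
```

```text
row [-0.141   0.0049  0.0385] [-0.0001  0.001  -0.0002] mm 73.1209076576956 deg 0.39012130515030224
```

Request:
step_arm([
  [-0.03, 0.001, 0, 0, 0, 0, 1],
  [-0.07, 0.003, 0, 0, 0, 0, 1],
  [-0.11, 0.005, 0, 0, 0, 0, 1],
  [-0.135, 0.005, 0, 0, 0, 0, 1],
  [-0.141, 0.005, 0, 0, 0, 0, 1],
  [-0.141, 0.005, 0.01, 0, 0, 0, 1],
  [-0.141, 0.005, 0.025, 0, 0, 0, 1],
  [-0.141, 0.005, 0.035, 0, 0, 0, 1],
  [-0.141, 0.005, 0.0385, 0, 0, 0, 1],
  [-0.141, 0.005, 0.0385, 0, 0, 0, 1],
])

```text
clock: 16.35
tcp_pos: [0.5404, 0.1581, 0.2584]
orientation: [0.084, 3.134, -0.002]
contact_force: [-0.3, 1.0, -1.9]
grip_width: 0.0375
```

Run:
```python
from h import *
import pickle
o=readout.get_obs();print(o["contact_force"],o["tcp_pos"],o["grip_width"])
f=grab_frame("wrist");b=grab_frame("side");a=grab_frame("scene")
def c(F):
    x,y=map(int,proj(F,(.517,.158,.08)));return cv2.resize(F["img"][y-40:y+40,x-40:x+40],(300,300),interpolation=cv2.INTER_CUBIC)
w=cv2.resize(f["img"][140:300,220:430],(788,600)) [:, 144:644]
save({"img":np.hstack([w,np.vstack([c(a),c(b)])])},"i.png")
pickle.dump(({k:f[k] for k in("K","D","world_to_cam","img")},o),open("w3.pkl","wb"))
```

```text
[-0.29802826  0.95358088 -1.90393566] [0.5403857  0.15809548 0.25841376] 0.037539342027259094
```

View pics/i.png

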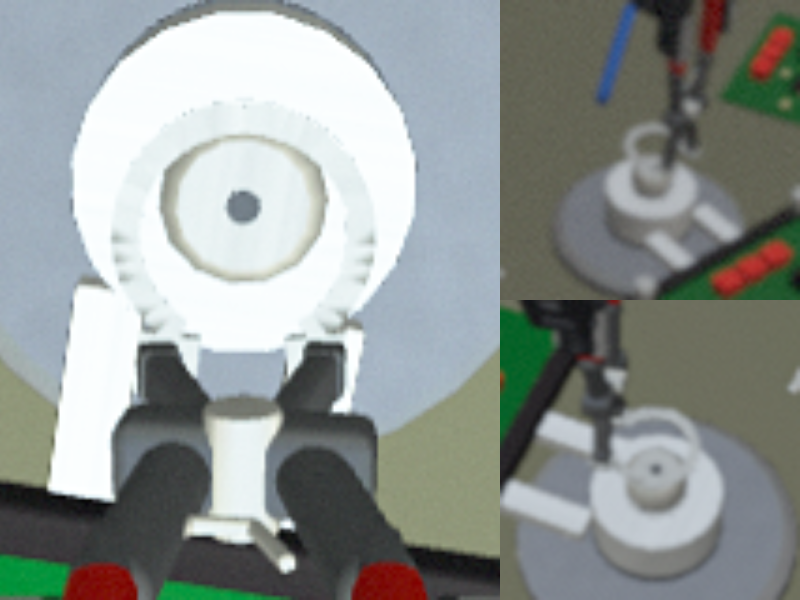

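Run:
```python
from h import *
import pickle
f,o=pickle.load(open("w3.pkl","rb"))
im=f["img"].astype(int)
def W(p,z): c,v=ray(f,p);return (c+v*(z-c[2])/v[2])[:2]
g=f["img"][185:206,312:336].min(2).astype(float);w=np.clip(200-g,0,None)*(g<170)
ys,xs=np.mgrid[185:206,312:336];m=(np.hypot(xs-323.1,ys-195.2)<7)*w
h=((xs*m).sum()/m.sum(),(ys*m).sum()/m.sum());print("hole px",h,W(h,.0665).round(4))
# hub top circle: white boundary going outward, upper part
c0=(220+(244+144)/3.752,140+180/3.75)
def fit(P):
    P=np.array(P);A=np.c_[2*P,np.ones(len(P))]
    for _ in range(4):
        s=np.linalg.lstsq(A,(A[:,:2]**2).sum(1)/4,rcond=None)[0];rr=np.sqrt(s[2]+s[0]**2+s[1]**2)
        e=np.abs(np.hypot(*(A[:,:2]/2-s[:2]).T)-rr);A=A[e<max(.0006,2*np.median(e))]
    return s[:2].round(4),rr.round(4),len(A),np.median(e).round(5)
P=[]
for t in np.radians(range(170,371,4)):
    for q in np.arange(60,30,-.25):
        x,y=c0[0]+q*np.cos(t),c0[1]+q*np.sin(t)
        if im[int(round(y)),int(round(x))].min()>222: P.append(W((x,y),.048));break
print("hub",fit(P))
# ring outer edge: transition hub white (bright)-> ring darker, going inward
P=[];c0=(220+(243+144)/3.752,140+228/3.75);zr=o["tcp_pos"][2]-.1741
for t in np.radians(list(range(160,381,4))):
    pr=[im[int(round(c0[1]+q*np.sin(t))),int(round(c0[0]+q*np.cos(t)))].min() for q in np.arange(42,28,-.25)]
    pr=np.array(pr);k=np.argmax(pr[:-2]-pr[2:])+1;q=42-.25*k
    P.append(W((c0[0]+q*np.cos(t),c0[1]+q*np.sin(t)),zr))
print("ring outer",fit(P)," pred from earlier",o["tcp_pos"][:2]+[-.0237,.0002],"zr",zr)
T=np.linalg.inv(f["world_to_cam"])[:3,3];print(T)
```

```text
hole px (np.float64(322.75895507619236), np.float64(194.6698990698595)) [0.5164 0.1582]
hub (array([0.5166, 0.1583]), np.float64(0.0316), 51, np.float64(0.00017))
ring outer (array([0.5174, 0.1584]), np.float64(0.0214), 50, np.float64(0.00023))  pred from earlier [0.5166857  0.15829548] zr 0.08431376063363441
[0.46447121 0.16234314 0.32829531]
```

Request:
step_arm([
  [0.001, 0, 0, 0, 0, 0, 1],
  [0.001, 0, 0.004, 0, 0, 0, 1],
  [0.001, 0, 0.009, 0, 0, 0, 1],
  [0.001, 0, 0.014, 0, 0, 0, 1],
  [0.001, 0, 0.019, 0, 0, 0, 1],
  [0.001, 0, 0.025, 0, 0, 0, 1],
  [0.001, 0, 0.031, 0, 0, 0, 1],
  [0.001, 0, 0.037, 0, 0, 0, 1],
  [0.001, 0, 0.04, 0, 0, 0, 1],
  [0.001, 0, 0.04, 0, 0, 0, 1],
])

```text
clock: 17.75
tcp_pos: [0.5402, 0.1581, 0.2386]
orientation: [0.085, 3.134, -0.001]
contact_force: [0.5, -0.1, -1.7]
grip_width: 0.0378
```

Run:
```python
from h import *
o=readout.get_obs();print(o["contact_force"],o["moment"],o["tcp_pos"],o["grip_width"],R.from_rotvec(o["orientation"]).as_matrix()[:,2].round(4))
f=grab_frame("wrist");b=grab_frame("side")
x,y=map(int,proj(b,(.517,.158,.06)));c=cv2.resize(b["img"][y-30:y+30,x-30:x+30],(300,300),interpolation=cv2.INTER_CUBIC)
w=cv2.resize(f["img"][140:300,220:430],(788,600))[:,144:644]
save({"img":np.hstack([w,np.vstack([c,c*0])])},"j.png")
```

```text
[ 0.48722216 -0.05875307 -1.69092203] [ 0.00069269  0.02643115 -0.0300526 ] [0.54021481 0.15809613 0.23861557] 0.03779860723684821 [ 0.0067 -0.001  -1.    ]
```

View pics/j.png

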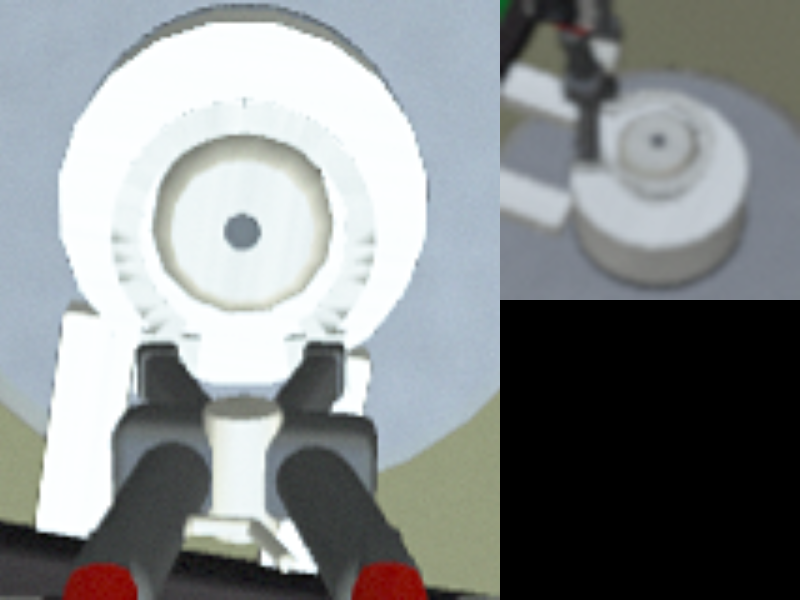

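Run:
```python
from h import *
o=readout.get_obs();f=grab_frame("wrist");im=f["img"].astype(int)
def W(p,z): c,v=ray(f,p);return (c+v*(z-c[2])/v[2])[:2]
c0=(322.6,140+231/3.75);xs,ys=np.meshgrid(range(310,336),range(190,214));g=im[190:214,310:336].min(2)
m=(np.hypot(xs-c0[0],ys-c0[1])<7)*np.clip(170-g,0,None)
h=((xs*m).sum()/m.sum(),(ys*m).sum()/m.sum());H=W(h,.0665);print("hole",h,H.round(4))
def fit(P):
    P=np.array(P);A=np.c_[2*P,np.ones(len(P))]
    for _ in range(4):
        s=np.linalg.lstsq(A,(A[:,:2]**2).sum(1)/4,rcond=None)[0];rr=np.sqrt(s[2]+s[0]**2+s[1]**2)
        e=np.abs(np.hypot(*(A[:,:2]/2-s[:2]).T)-rr);A=A[e<max(.0006,2*np.median(e))]
    return s[:2].round(4),rr.round(4),len(A),np.median(e).round(5)
for dz in (-.003,0,.003):
  P=[];c1=(323.,140+228/3.75);zr=o["tcp_pos"][2]-.1741+dz
  for t in np.radians(list(range(160,381,4))):
    pr=np.array([im[int(round(c1[1]+q*np.sin(t))),int(round(c1[0]+q*np.cos(t)))].min() for q in np.arange(42,28,-.25)])
    k=np.argmax(pr[:-2]-pr[2:])+1;q=42-.25*k;P.append(W((c1[0]+q*np.cos(t),c1[1]+q*np.sin(t)),zr))
  print("ring",round(zr,4),fit(P))
# where the ring (r16.5 inner) and stub r15 at groove should be
```

```text
hole (np.float64(322.4749787955895), np.float64(200.92027141645463)) [0.5164 0.1582]
ring 0.0617 (array([0.518 , 0.1584]), np.float64(0.0217), 50, np.float64(0.00025))
ring 0.0647 (array([0.5174, 0.1584]), np.float64(0.0215), 50, np.float64(0.00025))
ring 0.0677 (array([0.5167, 0.1585]), np.float64(0.0212), 50, np.float64(0.00025))
```

Request:
step_arm([
  [0.001, 0, 0, 0, 0, 0, 1],
  [0.001, 0, 0.003, 0, 0, 0, 1],
  [0.001, 0, 0.006, 0, 0, 0, 1],
  [0.001, 0, 0.009, 0, 0, 0, 1],
  [0.001, 0, 0.012, 0, 0, 0, 1],
  [0.001, 0, 0.015, 0, 0, 0, 1],
  [0.001, 0, 0.018, 0, 0, 0, 1],
  [0.001, 0, 0.02, 0, 0, 0, 1],
  [0.001, 0, 0.022, 0, 0, 0, 1],
  [0.001, 0, 0.022, 0, 0, 0, 1],
])

```text
clock: 19.15
tcp_pos: [0.5399, 0.1581, 0.2278]
orientation: [0.085, 3.133, -0.001]
contact_force: [0.3, -0.5, -1.2]
grip_width: 0.0373
```

Run:
```python
from h import *
o=readout.get_obs();print(o["contact_force"],o["moment"],o["tcp_pos"],o["grip_width"],R.from_rotvec(o["orientation"]).as_matrix()[:,2].round(4))
```

```text
[ 0.25654828 -0.48144003 -1.23279803] [-0.03173718  0.00822784  0.04226199] [0.53987807 0.15812863 0.22776842] 0.037253035706809545 [ 0.007 -0.001 -1.   ]
```

Now creep about 2.5 mm to find the hub's top by touch.

Request:
step_arm([
  [0, 0, 0.0004, 0, 0, 0, 1],
  [0, 0, 0.0008, 0, 0, 0, 1],
  [0, 0, 0.0012, 0, 0, 0, 1],
  [0, 0, 0.0016, 0, 0, 0, 1],
  [0, 0, 0.002, 0, 0, 0, 1],
  [0, 0, 0.0024, 0, 0, 0, 1],
  [0, 0, 0.0028, 0, 0, 0, 1],
  [0, 0, 0.0028, 0, 0, 0, 1],
  [0, 0, 0.0028, 0, 0, 0, 1],
  [0, 0, 0.0028, 0, 0, 0, 1],
])

```text
clock: 20.4
tcp_pos: [0.5399, 0.1582, 0.2264]
orientation: [0.084, 3.133, -0.001]
contact_force: [0.7, 0.4, -1.8]
grip_width: 0.0375
```

Run:
```python
from h import *
o=readout.get_obs();print(o["contact_force"],o["moment"],o["tcp_pos"],o["grip_width"])
```

```text
[ 0.71464686  0.42338055 -1.77015535] [-0.06948293  0.00786291  0.04307956] [0.53989255 0.15816068 0.22637995] 0.03750474474018509
```

Request:
step_arm([
  [0, 0, 0.0004, 0, 0, 0, 1],
  [0, 0, 0.0008, 0, 0, 0, 1],
  [0, 0, 0.0012, 0, 0, 0, 1],
  [0, 0, 0.0016, 0, 0, 0, 1],
  [0, 0, 0.002, 0, 0, 0, 1],
  [0, 0, 0.002, 0, 0, 0, 1],
  [0, 0, 0.002, 0, 0, 0, 1],
  [0, 0, 0.002, 0, 0, 0, 1],
  [0, 0, 0.002, 0, 0, 0, 1],
  [0, 0, 0.002, 0, 0, 0, 1],
])

```text
clock: 21.65
tcp_pos: [0.5399, 0.1581, 0.2254]
orientation: [0.084, 3.133, -0.001]
contact_force: [0.6, 0.7, -2.2]
grip_width: 0.0379
```

Run:
```python
from h import *
o=readout.get_obs();print(o["contact_force"],o["moment"],o["tcp_pos"],o["grip_width"])
f=grab_frame("wrist");b=grab_frame("side")
x,y=map(int,proj(b,(.517,.158,.055)));c=cv2.resize(b["img"][y-30:y+30,x-30:x+30],(300,300),interpolation=cv2.INTER_CUBIC)
w=cv2.resize(f["img"][140:300,220:430],(788,600))[:,144:644]
save({"img":np.hstack([w,np.vstack([c,c*0])])},"k.png")
```

```text
[ 0.57560423  0.67158815 -2.22361874] [-0.00728851 -0.02211042 -0.0062235 ] [0.53990043 0.15813681 0.22536382] 0.03785979922274194
```

View pics/k.png

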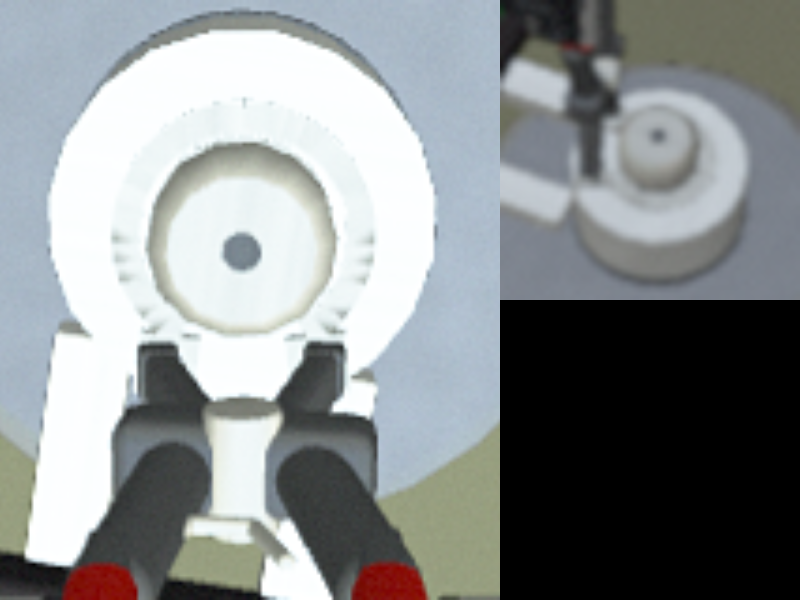

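Request:
step_arm([
  [0, 0, 0.0005, 0, 0, 0, 1],
  [0, 0, 0.001, 0, 0, 0, 1],
  [0, 0, 0.0015, 0, 0, 0, 1],
  [0, 0, 0.002, 0, 0, 0, 1],
  [0, 0, 0.0025, 0, 0, 0, 1],
  [0, 0, 0.003, 0, 0, 0, 1],
  [0, 0, 0.0035, 0, 0, 0, 1],
  [0, 0, 0.004, 0, 0, 0, 1],
  [0, 0, 0.004, 0, 0, 0, 1],
  [0, 0, 0.004, 0, 0, 0, 1],
])

```text
clock: 23.0
tcp_pos: [0.5399, 0.1581, 0.2234]
orientation: [0.085, 3.133, -0.001]
contact_force: [1.0, 1.3, -1.3]
grip_width: 0.0375
```

Run:
```python
from h import *
for _ in range(3):
    o=readout.get_obs();print(o["contact_force"].round(2),o["moment"].round(3),o["tcp_pos"],o["grip_width"])
```

```text
[ 0.96  1.29 -1.29] [ 0.033  0.019 -0.03 ] [0.53992942 0.15813414 0.22339138] 0.037482131512222155
[ 0.96  1.29 -1.29] [ 0.033  0.019 -0.03 ] [0.53992942 0.15813414 0.22339138] 0.037482131512222155
[ 0.96  1.29 -1.29] [ 0.033  0.019 -0.03 ] [0.53992942 0.15813414 0.22339138] 0.037482131512222155
```

Request:
step_arm([
  [0, 0, 0.0005, 0, 0, 0, 1],
  [0, 0, 0.001, 0, 0, 0, 1],
  [0, 0, 0.0015, 0, 0, 0, 1],
  [0, 0, 0.002, 0, 0, 0, 1],
  [0, 0, 0.0025, 0, 0, 0, 1],
  [0, 0, 0.003, 0, 0, 0, 1],
  [0, 0, 0.0035, 0, 0, 0, 1],
  [0, 0, 0.004, 0, 0, 0, 1],
  [0, 0, 0.004, 0, 0, 0, 1],
  [0, 0, 0.004, 0, 0, 0, 1],
])

```text
clock: 24.25
tcp_pos: [0.5404, 0.1581, 0.2227]
orientation: [0.085, 3.132, 0.0]
contact_force: [-2.6, -1.5, 12.2]
grip_width: 0.0377
```

Run:
```python
from h import *
o=readout.get_obs();print(o["contact_force"].round(2),o["moment"].round(3),o["tcp_pos"],o["grip_width"],R.from_rotvec(o["orientation"]).as_matrix()[:,2].round(4))
f=grab_frame("wrist");save(f,"l.png",(220,130,440,300),3.5)
```

```text
[-2.62 -1.52 12.21] [-0.348  1.001  0.051] [0.54039951 0.15809306 0.22270257] 0.03773151794070454 [ 8.e-03 -2.e-04 -1.e+00]
```

Request:
step_arm([
  [0, 0, -0.001, 0, 0, 0, 1],
  [0.001, 0, -0.003, 0, 0, 0, 1],
  [0.001, 0, -0.003, 0, 0, 0, 1],
  [0.001, 0, -0.003, 0, 0, 0, 1],
  [0.001, 0, -0.003, 0, 0, 0, 1],
  [0.001, 0, -0.003, 0, 0, 0, 1],
  [0.001, 0, -0.003, 0, 0, 0, 1],
  [0.001, 0, -0.003, 0, 0, 0, 1],
  [0.001, 0, -0.003, 0, 0, 0, 1],
  [0.001, 0, -0.003, 0, 0, 0, 1],
])

```text
clock: 25.55
tcp_pos: [0.5399, 0.1581, 0.2242]
orientation: [0.085, 3.132, 0.0]
contact_force: [0.3, 0.6, -1.7]
grip_width: 0.0375
```

Run:
```python
from h import *
import pickle
o=readout.get_obs();print(o["contact_force"].round(2),o["moment"].round(3),o["tcp_pos"],R.from_rotvec(o["orientation"]).as_matrix()[:,2].round(4))
f=grab_frame("wrist");pickle.dump((f,o),open("w4.pkl","wb"))
R0=R.from_rotvec(o["orientation"]);K=np.array(f["K"]);print(K[0,0])
im=f["img"].astype(int);red=((im[...,0]>90)&(im[...,1]<60)&(im[...,2]<60)).astype(np.uint8)
n,l,s,c=cv2.connectedComponentsWithStats(red)
big=[i for i in range(1,n) if s[i,4]>800 and 200<c[i][0]<450];print([s[i].tolist() for i in big])
for i in big:
    ys,xs=np.where(l==i)
    for y in range(s[i,1],s[i,1]+s[i,3],12):
        k=xs[ys==y];print(y,k.min(),k.max(),im[y,(k.min()+k.max())//2].tolist())
cv2.imwrite("pics/m.png",cv2.cvtColor(cv2.resize(f["img"][130:430,220:430],None,fx=2.6,fy=2.0),cv2.COLOR_RGB2BGR))
```

```text
[ 0.26  0.62 -1.73] [-0.006 -0.037  0.001] [0.53989397 0.15814876 0.22421475] [ 8.1e-03 -2.0e-04 -1.0e+00]
409.8442013352103
[[259, 290, 53, 117, 3268], [352, 290, 39, 116, 2905]]
290 282 289 [111, 32, 32]
302 275 294 [133, 16, 8]
314 274 294 [134, 11, 7]
326 271 293 [135, 18, 2]
338 268 311 [128, 13, 4]
350 266 309 [127, 10, 0]
362 263 289 [137, 22, 18]
374 259 288 [222, 0, 0]
386 259 286 [255, 25, 0]
398 260 285 [254, 0, 0]
290 357 366 [119, 32, 25]
302 352 372 [132, 15, 11]
314 352 375 [132, 29, 15]
326 354 377 [130, 7, 3]
338 355 380 [128, 4, 0]
350 357 383 [126, 0, 0]
362 359 386 [133, 26, 24]
374 360 389 [227, 10, 0]
386 362 389 [254, 0, 0]
398 364 387 [254, 1, 0]
```

```bash
cat > ax.py <<'E'
from h import *
def axis(f,o,show=True):
    T=np.array(f["world_to_cam"]);R0=R.from_rotvec(o["orientation"])
    im=f["img"].astype(int);red=(im[...,0]>90)&(im[...,1]<60)&(im[...,2]<60)
    P=[]
    for y in range(298,368,2):
        e=[]
        for a,b in((250,300),(345,395)):
            g=(im[y,a:b,0]-(im[y,a:b,1]+im[y,a:b,2])/2.).clip(0); m=g>45
            if m.sum()<8: break
            k=np.where(m)[0]; e.append((a+k.min(),a+k.max()))
        if len(e)<2 : continue
        # outer edges are at pads; use inner edges: left handle's right edge / right handle's left edge (24 mm apart)
        runs=e; li=runs[0][1];ri=runs[1][0]
        if li-runs[0][0]>32: continue
        u=cv2.undistortPoints(np.array([[[li+.5,y]],[[ri-.5,y]]],float),np.array(f["K"]),np.array(f["D"]))[:,0]
        d=.024/(u[1,0]-u[0,0]);c=np.array([u[:,0].mean()*d,u[:,1].mean()*d,d])
        w=T[:3,:3].T@(c-T[:3,3]);P.append(R0.inv().apply(w-o["tcp_pos"]))
    P=np.array(P)*1000
    x,s,z=P[:,0],P[:,1],P[:,2]
    k=np.polyfit(z,x,1);r_=x-np.polyval(k,z)
    if show: print(P[[0,len(P)//2,-1]].round(1)); print("n",len(P),"dx/dz",k.round(4),"tilt deg",np.degrees(np.arctan(k[0])).round(2),"res",r_.std().round(2),"dy/dz",np.polyfit(z,s,1)[0].round(4))
E
python3 - <<'E'
from ax import *
import pickle
f,o=pickle.load(open("w4.pkl","rb"));axis(f,o)
E
```

```text
[[ 1.3 -0.5 86.8]
 [-4.8 -0.3 75.5]
 [-8.  -0.1 51.4]]
n 27 dx/dz [ 3.0000e-03 -7.0186e+00] tilt deg 0.17 res 5.49 dy/dz 0.0059
```

Request:
step_arm([
  [-0.0013, 0, 0, 0, 0.0006, 0, 1],
  [-0.0026, 0, 0, 0, 0.0012, 0, 1],
  [-0.0039, 0, 0, 0, 0.0018, 0, 1],
  [-0.0052, 0, 0, 0, 0.0024, 0, 1],
  [-0.0065, 0, 0, 0, 0.003, 0, 1],
  [-0.0078, 0, 0, 0, 0.0036, 0, 1],
  [-0.0092, 0, 0, 0, 0.0042, 0, 1],
  [-0.0104, 0, 0, 0, 0.0047, 0, 1],
  [-0.0104, 0, 0, 0, 0.0047, 0, 1],
  [-0.0104, 0, 0, 0, 0.0047, 0, 1],
])

```text
clock: 26.85
tcp_pos: [0.5451, 0.1578, 0.2242]
orientation: [-0.085, -3.119, -0.001]
contact_force: [-0.7, 0.2, -1.5]
grip_width: 0.0378
```

Request:
step_arm([
  [0, 0, 0.0005, 0, 0, 0, 1],
  [0, 0, 0.001, 0, 0, 0, 1],
  [0, 0, 0.0015, 0, 0, 0, 1],
  [0, 0, 0.002, 0, 0, 0, 1],
  [0, 0, 0.0025, 0, 0, 0, 1],
  [0, 0, 0.003, 0, 0, 0, 1],
  [0, 0, 0.0035, 0, 0, 0, 1],
  [0, 0, 0.004, 0, 0, 0, 1],
  [0, 0, 0.004, 0, 0, 0, 1],
  [0, 0, 0.004, 0, 0, 0, 1],
])

```text
clock: 28.1
tcp_pos: [0.5453, 0.1579, 0.2228]
orientation: [-0.085, -3.12, -0.002]
contact_force: [-1.9, -0.9, 5.5]
grip_width: 0.0378
```

Run:
```python
from h import *
o=readout.get_obs();F=o["contact_force"]-[0,0,-1.8];M=o["moment"];print(F.round(2),M.round(3),o["tcp_pos"],o["grip_width"],R.from_rotvec(o["orientation"]).as_matrix()[:,2].round(4))
if F[2]>3: print("rx",(-.177*F[0]-M[1])/F[2],"ry",(M[0]-.177*F[1])/F[2])
```

```text
[-1.86 -0.94  7.26] [-0.153  0.441  0.034] [0.54527498 0.15785732 0.22280393] 0.0377731512018244 [-0.0208  0.0018 -0.9998]
rx -0.015423864301765434 ry 0.0019927447667803643
```

Run:
```python
from h import *
import pickle
o=readout.get_obs();f=grab_frame("wrist");im=f["img"].astype(int);pickle.dump((f,o),open("w5.pkl","wb"))
save(f,"n.png",(235,140,415,275),4.4)
def W(p,z): c,v=ray(f,p);return (c+v*(z-c[2])/v[2])[:2]
px=proj(f,(.5165,.1583,.0665));print("expected hole px",px)
x0,y0=map(int,px);ys,xs=np.mgrid[y0-12:y0+13,x0-12:x0+13];g=im[y0-12:y0+13,x0-12:x0+13].min(2)
m=(np.hypot(xs-px[0],ys-px[1])<8)*np.clip(170-g,0,None);h=((xs*m).sum()/m.sum(),(ys*m).sum()/m.sum());print("hole",h,W(h,.0665).round(4))
def fit(P):
    P=np.array(P);A=np.c_[2*P,np.ones(len(P))]
    for _ in range(4):
        s=np.linalg.lstsq(A,(A[:,:2]**2).sum(1)/4,rcond=None)[0];rr=np.sqrt(s[2]+s[0]**2+s[1]**2)
        e=np.abs(np.hypot(*(A[:,:2]/2-s[:2]).T)-rr);A=A[e<max(.0006,2*np.median(e))]
    return s[:2].round(4),rr.round(4),len(A),np.median(e).round(5)
c1=proj(f,(.5165,.1583,.0523))
P=[]
for t in np.radians(range(160,381,4)):
    q=np.arange(44,28,-.25);pr=np.array([im[int(round(c1[1]+k*np.sin(t))),int(round(c1[0]+k*np.cos(t)))].min() for k in q])
    k=q[np.argmax(pr[:-2]-pr[2:])+1];P.append(W((c1[0]+k*np.cos(t),c1[1]+k*np.sin(t)),.0523))
print("ring outer",fit(P))
# radial profiles (brightness) toward back, left, right in steps of 1px ~0.6mm
for nm,t in(("back",270),("left",180),("right",0)):
    t=np.radians(t);print(nm,[int(im[int(round(c1[1]+k*np.sin(t))),int(round(c1[0]+k*np.cos(t)))].min()) for k in range(18,44)])
print("mm/px",np.linalg.norm(W((c1[0]+10,c1[1]),.0523)-W(c1,.0523))*100,c1)
```

```text
expected hole px [322.13543679 205.8149109 ]
hole (np.float64(322.05324601366743), np.float64(205.7756264236902)) [0.5165 0.1583]
ring outer (array([0.5167, 0.1585]), np.float64(0.0212), 52, np.float64(0.00015))
back [183, 165, 159, 149, 138, 114, 171, 236, 251, 248, 246, 247, 246, 247, 245, 247, 247, 237, 253, 253, 253, 253, 253, 253, 253, 253]
left [240, 237, 200, 183, 171, 158, 143, 187, 255, 247, 239, 240, 242, 239, 233, 223, 219, 250, 253, 252, 252, 252, 252, 252, 252, 252]
right [240, 237, 220, 211, 200, 183, 165, 178, 255, 255, 249, 238, 239, 240, 238, 238, 233, 221, 239, 254, 253, 253, 253, 253, 252, 253]
mm/px 0.5995126632221295 [322.24876587 201.18793399]
```

View pics/n.png

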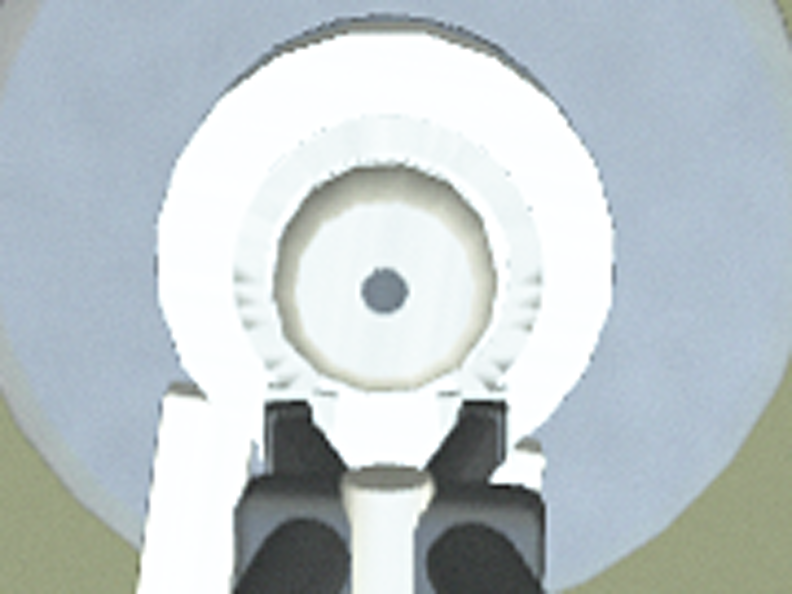

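Request:
step_arm([
  [0, 0, 0.0004, 0, 0, 0, 1],
  [0, 0, 0.0004, 0, 0, 0, 1],
  [0, 0, 0.0004, 0, 0, 0, 1],
  [0, 0, 0.0004, 0, 0, 0, 1],
  [0, 0, 0.0004, 0, 0, 0, 1],
  [0, 0, 0.0004, 0, 0, 0, 1],
  [0, 0, 0.0004, 0, 0, 0, 1],
  [0, 0, 0.0004, 0, 0, 0, 1],
  [0, 0, 0.0004, 0, 0, 0, 1],
  [0, 0, 0.0004, 0, 0, 0, 1],
])

```text
clock: 29.4
tcp_pos: [0.5453, 0.1578, 0.2228]
orientation: [-0.085, -3.12, -0.002]
contact_force: [-1.8, -0.7, 5.6]
grip_width: 0.0379
```

Run:
```python
from h import *
o=readout.get_obs();F=o["contact_force"]-[0,0,-1.8];M=o["moment"];print(F.round(2),M.round(3),o["tcp_pos"],o["grip_width"],R.from_rotvec(o["orientation"]).as_matrix()[:,2].round(4))
if 1.5<F[2]<9 and o["grip_width"]<.039: print(r.hand_in())
```

```text
[-1.83 -0.7   7.39] [-0.157  0.559  0.047] [0.54531434 0.15782222 0.22277759] 0.03786935610095158 [-0.0208  0.0018 -0.9998]
the job is handed in; nothing more can be done
None
```

I took the pliers by the red handles at 60 N, squeezed them home and drew them out of the open side of the fork. I then lowered the open ring over the stub to the groove and handed the job in with the grip held (clock 29.4 s).

**Last checks:**
- **Squeeze:** the gripper opening read 37.9 mm, 2 mm less than the 40 mm given for the squeezed handles. The ring measured 33 mm across inside when last seen clear of the stub.
- **Centring:** from the wrist camera, the ring centre is at (0.5167, 0.1585) m and the stub axis at (0.5165, 0.1583) m, so there should be clearance all round. In the final picture no pinching shows.
- **Seating:** I lowered until touch and finished with about 7 N resting on the hub.
- **Other objects:** nothing else on the bench was touched.

**Checks that disagreed:**
- **Height:** the hub was met about 3.5 mm lower than I had worked out from the grasp height, so I set the height by touch.
- **Level:** the first touch came at the ring's back, so I tilted the tool 1.7° to level it. The second touch came at almost the same tool height and nearer the tips, which suggests the pins are on the hub and the ring is level.
- **Not proven:** the force readings put the final contact somewhat behind the tips, which is about the size of their noise. The level was therefore worked out from the touches, and I did not see it directly.

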